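# Latch the open casting mould

## Task

One of the two aluminium casting moulds on the bench is still open. Close it with its draw latch: swing the loop with the blue tab over the brass keeper, then press the red lever down over centre until it lies flat and the mould halves are drawn together. Leave the mould that is already latched and the loose things around alone.

Things in the scene. Friction and masses are not known exactly. Their poses are not given: they have to be found in the camera images.
- mould: The open split casting mould, fixed to the bench: two aluminium blocks 64 mm wide, tops 38 mm above the bench, on a steel base plate 226x80x8 mm (x = -106 to 120 mm). Origin on the bench below the lever pivot; +x points along the mould from pivot to keeper, y is the latch's hinge axis, z up. +x is within 23 degrees of world +y; the two moulds may have swapped places
- lever_pivot (a point): centre of the lever's pivot pin, 52 mm above the bench, at x = 0, y = 0 of the mould; axes as the mould's
- lever (a joint): Latch lever angle (rad): 0 = flat, pointing to the mould's -x; grows as raised; starts near upright (1.4 to 1.65, stop 1.75). Steel strip with a red grip 46 to 90 mm from the pivot, 26 mm wide, 9 mm thick. Light friction holds it where left; once the loop is drawn tight about 5 N on the grip takes it past centre (0.2 to 0.3 rad before flat) and it stays flat by itself
- lever_grip (a point): middle of the red grip's face that is on top when the lever is flat and that looks to the keeper (+x) when it is upright; 70 mm from the pivot
- loop (a joint): Loop angle relative to the lever (rad); its angle above the mould's +x is this minus joint lever. Starts thrown back near 3.4, leaning 13 to 28 degrees past upright, away from the keeper, on a stop (3.45). Hinge is free: pushed past upright toward +x, the loop falls by its weight over the keeper (value then 1.0 to 1.3) while the lever is raised
- loop_bar (a point): Middle of the loop's cross bar (8 mm thick, along the mould's y). The loop is two 6 mm side rods 42 mm apart, hung on a pin in the lever 28 mm from the pivot and joined by this bar 100 mm from the pin. Site x axis points from pin to bar; a blue tab 26 mm wide, 8 mm thick reaches from 2 to 22 mm past the bar centre
- mould_jaw (a joint): gap by which the sliding half stands off (m): 0.007 = held open by its spring (start), about 0.001 when latched. The spring pushes it open with 5 to 9 N
- keeper (a point): Keeper's catching face: the +x face of a brass post (16 mm wide, 8 mm thick) on the sliding half, 44 mm above the bench; a 6 mm lip, top 60.5 mm above the bench, overhangs it by 3.5 mm toward +x. Moves with the sliding half; axes as the mould's. The bar's centre lies 4 mm past it in +x when drawn tight
- closed_mould: a second mould of the same make, already latched (red lever flat, loop hooked), fixed to the bench; same frame and sizes as mould; top at about 61 mm. Leave alone
- pipe_cut: short piece of dark pipe standing upright, 34 mm diameter, 52 mm high, origin at its foot; bystander, loose
- flux_tin: round yellow tin, 66 mm diameter, 47 mm high, origin at its foot; bystander, loose
- nut_c: bright hexagon nut, 28x33x15 mm, origin at its foot; bystander, loose

How it is judged (in metres and radians):
On the way, in this order (a step that is already met when the one before it is completed fails the run):
1. the loop lies over the keeper while the lever is still raised (value of joint lever above 0.8 rad and x of loop_bar in the frame of keeper above 0.002 m and z of loop_bar in the frame of keeper below 0.006 m), for 0.1 s.
2. the lever is down over centre and the halves are drawn together (value of joint lever below 0.12 rad and value of joint mould_jaw below 0.003 m), for 0.2 s.
At the end, for the whole second after the job is handed in: The red lever is flat (within 0.12 rad), the sliding half is drawn to within 3 mm of shut, and the loop's bar is behind the keeper under its lip (bar centre 1 to 10 mm past the catching face, no more than 8 mm above the middle of it) (all of step 2 and x of loop_bar in the frame of keeper between 0.001 and 0.01 m and z of loop_bar in the frame of keeper below 0.008 m); the robot touches nothing.
It fails at once if the mould that is already latched is touched with more than 2 N (contact force between any of the arm, the fingers and closed_mould above 2 N).
It fails at once if a loose bystander is moved by more than 30 mm (distance of any of pipe_cut, flux_tin, nut_c from where it was at the start of the episode above 0.03 m).
It also fails if it takes over 42 s, if anything falls off the work surface, if the arm or the gripper's body presses on something with over 40 N, if the wrist force passes 120 N, or if a joint passes its speed limit or range.

## Robot

A 6-joint arm with a two-finger parallel gripper is mounted at the origin on a cart in front of the work surface, level with it; the furniture and walls round the work are solid. World frame = base frame: x ahead of the robot, y to its left, z up, the work surface at z = 0. Lengths are in mm, angles in degrees, forces in N, time in s.
With the tool pointing down it reaches from about 325 to 925 mm from the base axis. Payload 3.1 kg.
Tool frame: the origin (TCP) lies at the very end of the fingers, on their centre line; the grasp point (between the pads) lies grasp_offset behind it (grasp_offset is the distance from the TCP to the grasp point, in mm); z points along the fingers, y is the line along which they close (so a half turn about z gives the same grasp; the last joint's range is limited). The gripper opens to 85 mm and grips with 20 to 120 N. Pads are 22 mm wide; open, the fingers measure 114 mm over their backs; the gripper's body (76 mm by 85 mm) begins 54 mm behind the grasp point. The pads swing forward as they close: fully open they stand 13 mm farther back than shut.
Start: joints at [62.899, 12.427, 92.441, -0, 75.132, -6.429], TCP at [220.622, 584.778, 231.3] pointing down, gripper open.
Joint ranges: [-157.48, 157.48], [-44.54, 120.13], [17.64, 146.25], [-64.5, 244.5], [7.68, 150.69], [-147.95, 147.95]. Speed limits (degrees/s): [159.86, 159.86, 180, 180, 180, 180].

## Interface

Orientations are given as [roll, pitch, yaw] about the fixed x, y, z axes, in that order (R = Rz(yaw) Ry(pitch) Rx(roll)).
In Python, from station import * gives the robot as it stands. Calls block until the motion is done:
- goto(position, orientation): joint-space move of the TCP to a pose.
- move_l(position, attitude=None, speed=150): straight line of the TCP; attitude=None keeps the orientation; speed is the mean speed in mm/s.
- move_j(angles): joint-space move.
- grip(opening, squeeze=None): finger opening in mm; squeeze is the grip in N (None keeps the last); returns when the fingers have stopped.
- wait(seconds).
- solve_ik(position, orientation): joint angles nearest the present ones, or None.
- get_obs(): the state.
- get_image(name): name is "side" or "top" or "wrist"; returns the picture (420x560x3 uint8, red, green, blue); there is no depth.
- get_calibration(name): a dict with "fx", "fy", "cx", "cy" (pixels), "R" (3x3) and "t" (3): a world point X has camera coordinates R X + t; the wrist camera has in their place "mount" (4x4, takes a point from camera to tool coordinates, whose origin is the TCP and whose axes are the flange's). Camera axes: x right, y down, z forward; pixel columns grow to the right and rows downward; lengths in mm; the calibration is good to about 2 mm. A picture is of the moment at which its call begins: read the wrist's pose just before it. get_calibration takes no time and is no camera call.
A pose or a line that the arm cannot do raises Unreachable and nothing moves.
- sign_off(): hands the job in; it is judged then, once.
Trained networks look in the newest picture that a camera, given by its name, has taken for a name from the list of things; names that differ only in an ending like _2 or _b are one class to them, and where a whole thing is asked for, a point or a joint stands for the part that bears it (a point fixed in the world has none). Each returns a list of dicts, best first, with "score" (0 to 1); they miss things now and then, are a little off and sometimes report something else, mostly with a low value. They report only what shows in the picture. A call takes as long as a camera call.
- spot_in(name, camera): "extent" ([centre column, centre row, width, height] in pixels, round what is visible of it).
- regions_of(name, camera): "region" (420x560 bool, what is visible of it) and "extent" ([centre column, centre row, width, height] in pixels, round what is visible of it).
The state is a dict: "t": time; "joint_pos": joint angles; "qvel": joint speeds; "effort": joint torques, N m; "tcp_pos": TCP position; "ee_rot": TCP orientation; "wrist_force": force on the tool from outside, world axes, zero at the start; "moment": the same for the moment, N m; "grip_width": finger opening in mm; "grip_force": force on a finger pad.
Only numpy, scipy, OpenCV 4.12 (cv2) and the standard library are available. Lean on these libraries where they do the work, as an engineer would, in place of code of your own. Each camera call takes 0.05 s, during which the arm holds its last target. There are 200 camera calls.

## Working session

There is one attempt and no reset: what is moved stays moved. The work goes in short steps, each a Python script; the robot and the scene stay as the last script left them, time stands still between calls to the robot, and variables do not carry over. Pictures are saved under pics/ and viewed, at most 10 in all, crops included, and the job is handed in when it is done.

```bash
mkdir -p pics; ls
cat > a.py <<'E'
from station import *
import cv2,numpy as np
for c in ("side","top"):
    im=get_image(c); cv2.imwrite(f"pics/{c}0.png",cv2.cvtColor(im,cv2.COLOR_RGB2BGR))
    for n in ("mould","closed_mould","lever","loop","lever_grip","loop_bar","keeper","pipe_cut","flux_tin","nut_c"):
        try: print(c,n,[(round(d["score"],2),np.round(d["extent"]).astype(int).tolist()) for d in spot_in(n,c)[:3]])
        except Exception as e: print(c,n,e)
    k=get_calibration(c);print({a:np.round(b,3).tolist() for a,b in k.items()})
print(get_obs())
E
python3 a.py
```

```text
pics
side mould [(0.93, [227, 191, 46, 86])]
side closed_mould [(0.7, [273, 281, 114, 82])]
side lever [(0.93, [220, 171, 24, 53])]
side loop [(0.61, [223, 166, 25, 41])]
side lever_grip [(0.79, [223, 171, 24, 52]), (0.38, [274, 282, 116, 81])]
side loop_bar [(0.89, [221, 166, 24, 39])]
side keeper [(0.75, [216, 190, 27, 9])]
side pipe_cut [(0.86, [350, 246, 22, 27])]
side flux_tin [(0.75, [412, 284, 41, 48])]
side nut_c [(0.52, [370, 273, 19, 13])]
{'fx': 422.977, 'fy': 422.977, 'cx': 279.881, 'cy': 212.286, 'R': [[0.905, -0.426, -0.002], [-0.195, -0.41, -0.891], [0.379, 0.806, -0.454]], 't': [-455.378, 220.221, 611.343]}
top mould [(0.64, [190, 250, 110, 57])]
top closed_mould [(0.88, [334, 261, 106, 72])]
top lever [(0.93, [194, 253, 32, 27])]
top loop [(0.78, [196, 255, 17, 26])]
top lever_grip [(0.86, [192, 254, 27, 28])]
top loop_bar [(0.79, [194, 254, 19, 29])]
top keeper [(0.91, [156, 244, 42, 38]), (0.39, [336, 260, 106, 68])]
top pipe_cut [(0.73, [328, 173, 18, 15])]
top flux_tin [(0.8, [395, 165, 34, 34])]
top nut_c [(0.65, [358, 179, 14, 15])]
{'fx': 427.067, 'fy': 427.067, 'cx': 282.42, 'cy': 205.402, 'R': [[0.006, -1.0, -0.014], [-0.99, -0.004, -0.14], [0.14, 0.015, -0.99]], 't': [96.824, 589.069, 879.614]}
{'t': 1.1, 'joint_pos': array([ 6.28992373e+01,  1.24286172e+01,  9.24408164e+01,  2.15245289e-03,
        7.51331142e+01, -6.42760764e+00]), 'qvel': array([ 0.01051932,  0.06414743, -0.04784048, -0.04363941, -0.03982028,
        0.01218146]), 'effort': array([-4.93729076e-04, -3.96892762e+01, -3.04264605e+01, -3.11547456e-04,
        5.49576016e-04, -1.23071228e-06]), 'tcp_pos': array([220.60988518, 584.77776719, 231.28942571]), 'ee_rot': array([-1.79997701e+02, -2.35251715e-03,  1.59326293e+02]), 'wrist_force': array([-0.48548951, -0.25750248, -0.85614279]), 'moment': array([-0.0090328 ,  0.03887939,  0.01249342]), 'grip_force': 0.0, 'grip_width': 85.79801187463174}
```

View pictures.

```bash
python3 -c "
import cv2
a=cv2.imread('pics/side0.png')[110:350,150:450];b=cv2.imread('pics/top0.png')[140:320,100:420]
cv2.imwrite('pics/s1.png',cv2.resize(a,(750,600),interpolation=3));cv2.imwrite('pics/t1.png',cv2.resize(b,(800,450),interpolation=3))"
```

```text
(no output)
```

View pics/s1.png

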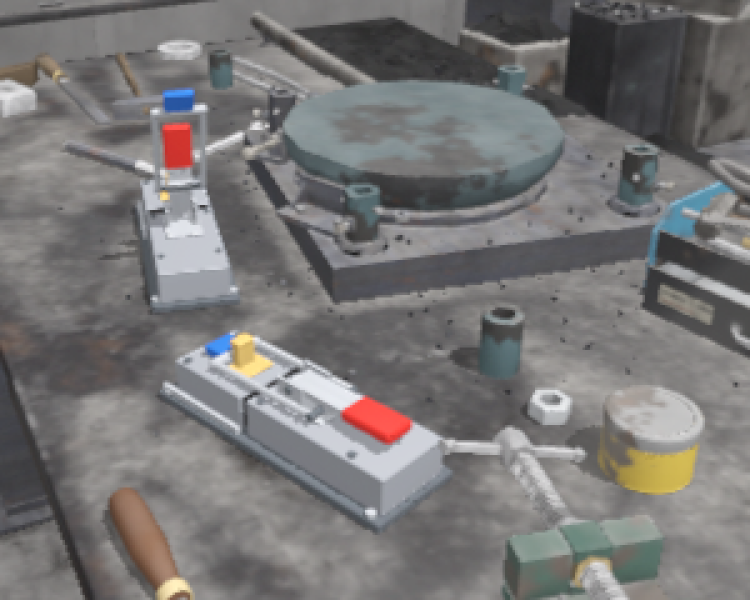

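View pics/t1.png

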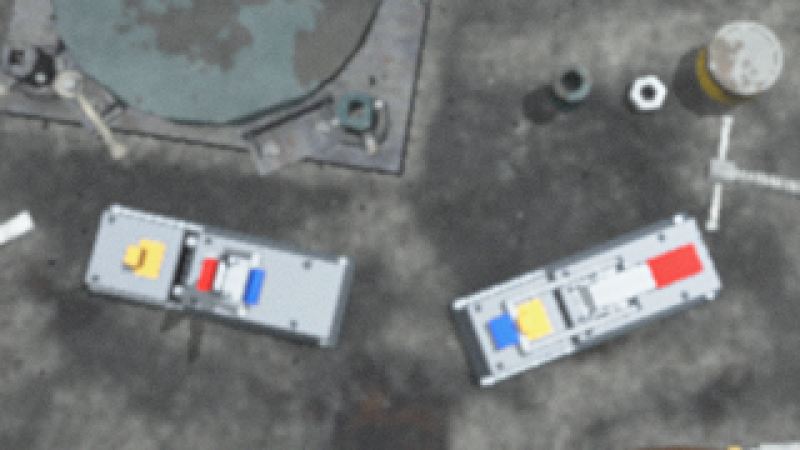

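The side view shows the open mould upper left, with its blue tab near full-image px (221,150) and red grip near (221,168). In the top view the open mould is on the left: keeper near px (156,243), red near (183,250), blue near (202,255). The latched mould is on the right in both.

```bash
cat > h.py <<'E'
from station import *
import cv2,numpy as np
from scipy.optimize import least_squares
from scipy.spatial.transform import Rotation as Ro
def proj(c,X):
    R,t=np.array(c["R"]),np.array(c["t"]); p=np.atleast_2d(X)@R.T+t
    return np.c_[c["fx"]*p[:,0]/p[:,2]+c["cx"],c["fy"]*p[:,1]/p[:,2]+c["cy"]]
def wristcam():
    o=get_obs();c=dict(get_calibration("wrist"));M=np.array(c["mount"])
    Rt=Ro.from_euler("xyz",o["ee_rot"],degrees=True).as_matrix()
    Rw=Rt@M[:3,:3];p=Rt@M[:3,3]+o["tcp_pos"]
    c["R"]=Rw.T;c["t"]=-Rw.T@p;return c
def blob(im,col,box):
    h=cv2.cvtColor(im,cv2.COLOR_RGB2HSV).astype(int);H,S,V=h[...,0],h[...,1],h[...,2]
    m=dict(red=((H<6)|(H>174))&(S>170)&(V>90),blue=(abs(H-109)<10)&(S>150)&(V>60))[col]
    k=np.zeros_like(m);x0,y0,x1,y1=box;k[y0:y1,x0:x1]=1
    n,l,s,ce=cv2.connectedComponentsWithStats((m&k).astype(np.uint8))
    i=1+np.argmax(s[1:,4]);return ce[i],s[i]
def mould2w(q,P):
    x,y,yaw=q[:3];c,s=np.cos(yaw),np.sin(yaw);P=np.atleast_2d(P)
    return np.c_[x+c*P[:,0]-s*P[:,1],y+s*P[:,0]+c*P[:,1],P[:,2]]
def leverpt(a,r,off=0): # off>0 toward face that is on top when flat
    return np.array([-r*np.cos(a)+off*np.sin(a),0,52+r*np.sin(a)+off*np.cos(a)])
def looppt(a,b,r):
    p=leverpt(a,28);th=b-a
    return p+r*np.array([np.cos(th),0,np.sin(th)])
E
cat > b.py <<'E'
from h import *
T,S=get_calibration("top"),get_calibration("side")
it,is_=[cv2.cvtColor(cv2.imread(f"pics/{c}0.png"),cv2.COLOR_BGR2RGB) for c in("top","side")]
B={("t","red"):blob(it,"red",(140,200,260,300)),("t","blue"):blob(it,"blue",(140,200,260,300)),
   ("s","red"):blob(is_,"red",(190,130,260,220)),("s","blue"):blob(is_,"blue",(190,130,260,220))}
for k,v in B.items(): print(k,v)
f=lambda u,v,ox,oy:np.array([ox+u/2.5,oy+v/2.5])
cor=[("t",f(338,347,100,140),(-106,-40,0)),("t",f(355,255,100,140),(-106,40,0)),("s",f(152,308,150,110),(-106,40,0)),("s",f(240,300,150,110),(-106,-40,0))]
# keeper +x is left in top picture => mould y+ is down?: decided by trying both
def res(q,sg):
    r=[]
    for c,uv,P in cor:
        P=(P[0],P[1]*sg,P[2]); r.append(proj(T if c=="t" else S,mould2w(q,P))[0]-uv)
    a,b=q[3],q[4]
    for k,v in B.items():
        P=leverpt(a,68,4.5) if k[1]=="red" else looppt(a,b,112)
        r.append(proj(T if k[0]=="t" else S,mould2w(q,P))[0]-v[0])
    return np.concatenate(r)
for sg in(1,-1):
    s=least_squares(res,[350,290,1.57,1.5,3.4],args=(sg,),loss="soft_l1")
    print(sg,s.cost,np.round(s.x,3),np.round(np.degrees(s.x[2:]),1));print(np.round(s.fun.reshape(-1,2),1).tolist())
q=s.x
M=np.array(get_calibration("wrist")["mount"]);print(np.round(M,3), get_calibration("wrist")["fx"])
E
python3 b.py
```

```text
('t', 'red') (array([182.62222222, 249.55555556]), array([180, 244,   6,  12,  45], dtype=int32))
('t', 'blue') (array([200.96551724, 254.10344828]), array([198, 248,   7,  13,  58], dtype=int32))
('s', 'red') (array([220.4491018 , 167.68263473]), array([215, 160,  12,  17, 167], dtype=int32))
('s', 'blue') (array([220.94382022, 149.40449438]), array([215, 146,  13,   8,  89], dtype=int32))
1 221.34753879025808 [389.523 285.357   2.721   0.629   2.907] [155.9  36.1 166.5]
[[-32.7, -33.0], [-7.2, 18.7], [16.9, -1.3], [-15.3, -14.5], [16.5, 27.0], [1.8, 2.0], [-17.6, 18.4], [-0.5, 12.0]]
-1 188.6948353486959 [398.107 284.796   9.01    0.641   2.841] [516.2  36.7 162.8]
[[-0.3, -22.2], [-39.4, -0.1], [23.3, -18.4], [-14.5, 1.0], [16.7, 22.8], [-0.2, 0.6], [-14.1, 17.6], [-0.1, 9.0]]
[[   0.      -0.954   -0.299   77.678]
 [   1.      -0.       0.       0.717]
 [  -0.      -0.299    0.954 -142.745]
 [   0.       0.       0.       1.   ]] 352.4947040495955
```

```bash
sed -i 's/140),(-106,-40,0)),("t",f(355,255,100,140),(-106,40,0))/140),(-106,40,0)),("t",f(355,255,100,140),(-106,-40,0))/; s/for sg in(1,-1)/for sg in(1,)/' b.py; python3 b.py | grep -v "('"
```

```text
1 244.58190653899135 [359.869 290.179   8.993   0.53    3.067] [515.3  30.4 175.7]
[[-2.5, -4.2], [-41.5, 17.2], [3.4, 0.8], [-27.5, -12.6], [15.4, 40.2], [6.7, 8.1], [-29.2, 22.2], [-4.0, 23.8]]
[[   0.      -0.954   -0.299   77.678]
 [   1.      -0.       0.       0.717]
 [  -0.      -0.299    0.954 -142.745]
 [   0.       0.       0.       1.   ]] 352.4947040495955
```

```bash
cat >> b.py <<'E'
print("----")
s=least_squares(lambda q:res(q,1),[350,290,1.57,1.5,3.4],bounds=([200,150,1,1.3,3.2],[500,450,2.2,1.8,3.5]))
print(s.cost,np.round(s.x,3));print(np.round(s.fun.reshape(-1,2),1).tolist())
for n,(u,v) in dict(blue=(B["t","blue"][0],B["s","blue"][0]),red=(B["t","red"][0],B["s","red"][0]),cl=(cor[0][1],cor[2][1]),cr=(cor[1][1],cor[3][1])).items():
    x=least_squares(lambda X:np.r_[proj(T,X)[0]-u,proj(S,X)[0]-v],[350,290,50]);print(n,np.round(x.x,1),np.round(x.fun,1))
E
python3 b.py | sed -n '/----/,$p'
```

```text
----
5.0161941485860595 [491.129 302.67    1.377   1.367   3.421]
[[-1.1, -0.5], [-0.3, 0.7], [0.3, 2.2], [0.6, 1.0], [-0.1, 0.2], [-0.6, -0.2], [-0.2, 0.5], [0.3, 0.9]]
blue [479.3 244.4 181.2] [-0.   0.1  0.1 -0. ]
red [489.6 292.9 120.9] [-0.  0.  0. -0.]
cl [430.4 203.    7.6] [-0.   0.1  0.1 -0. ]
cr [510.  190.6   2.9] [-0.2  0.6  0.7 -0. ]
```

The fit is good: residuals are about 1 px, plate width measures 81 mm against 80, and the lever and loop angles fall in their stated ranges. Pushing the loop over now.

```bash
cat >> h.py <<'E'
Q=[491.1,302.7,1.377]
YAW=168.9
def W(x,z,y=0): return mould2w(Q,[x,y,z])[0].tolist()
E
cat > c.py <<'E'
from h import *
grip(0)
goto(W(-110,240),[180,0,YAW])
move_l(W(-110,168),speed=120)
move_l(W(-20,168),speed=80)
print(get_obs()["wrist_force"])
move_l(W(8,168),speed=60)
wait(.5)
o=get_obs();print(o["t"],o["tcp_pos"],o["wrist_force"],o["grip_width"])
a=get_image("side");b=get_image("top")
cv2.imwrite("pics/c.png",cv2.cvtColor(np.hstack([cv2.resize(a[110:260,150:300],(400,400)),cv2.resize(b[190:310,120:240],(400,400))]),cv2.COLOR_RGB2BGR))
E
python3 c.py
```

```text
[ 0.11744703 -0.87375968  0.49937129]
6.7 [492.66751217 310.44911312 168.05338231] [-0.56237377  0.7876094   0.1546412 ] 0.038734122142338984
```

View pics/c.png

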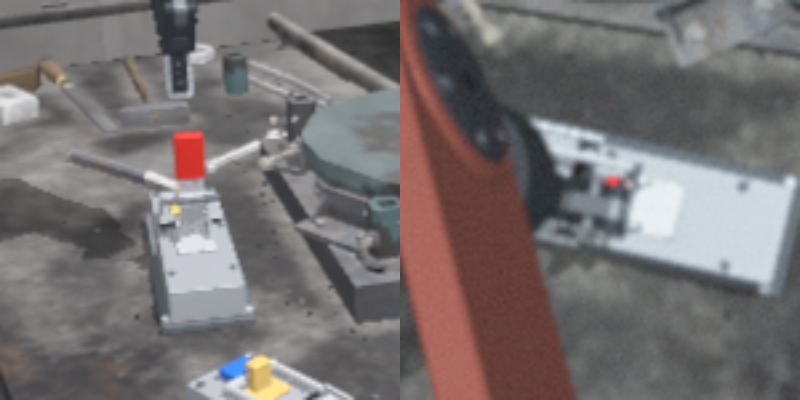

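The side crop shows the red lever still upright and the loop gone from behind it, so it has fallen toward the keeper. The arm hides the keeper from the top camera, so I'll check with the wrist camera.

```bash
cat > d.py <<'E'
from h import *
move_l(W(45,190),speed=120)
c=wristcam();im=get_image("wrist")
kp=W(74,44);p=proj(c,[W(74,60.5),W(88,44),looppt(1.367,1.1,0)*0+W(0,52)]);print(np.round(p))
L=leverpt(1.367,70,4.5);print(np.round(proj(c,W(L[0],L[2]))))
for u in p: cv2.circle(im,tuple(int(v) for v in u),3,(0,255,0),1)
for n in("red","blue"):
    try: print(n,blob(im,n,(0,0,560,420)))
    except Exception as e: print(n,e)
a=get_image("side");print(blob(a,"red",(190,130,260,220)))
cv2.imwrite("pics/d.png",cv2.cvtColor(im,cv2.COLOR_RGB2BGR));print(get_obs()["t"])
E
python3 d.py
```

```text
[[309. 194.]
 [324. 189.]
 [219. 191.]]
[[187. 220.]]
red (array([183.46153846, 232.01851852]), array([169, 213,  34,  40, 702], dtype=int32))
blue (array([331.71034483, 191.9954023 ]), array([323, 179,  18,  28, 435], dtype=int32))
(array([220.41566265, 167.63855422]), array([215, 160,  11,  17, 166], dtype=int32))
7.4083
```

View pics/d.png

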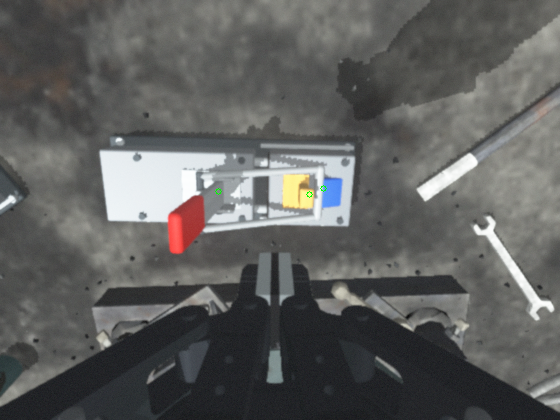

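The loop lies over the brass keeper with the blue tab past it at px (332,192), and the predicted keeper lip at (309,194) agrees. Next I press the lever along its arc and watch the force.

```bash
cat > e.py <<'E'
from h import *
move_l(W(30,150),speed=150)
move_l(W(25,118),speed=120)
for a in list(np.arange(1.45,.35,-.12))+list(np.arange(.33,-.01,-.06)):
    P=leverpt(a,66,4.5)
    move_l(W(P[0]+10,P[2]),speed=60)
    o=get_obs();print(round(a,2),np.round(o["tcp_pos"],1),np.round(o["wrist_force"],1))
    if np.linalg.norm(o["wrist_force"])>45: print("stop");break
for i in range(2):
    pass
a=get_image("side");print(o["t"])
cv2.imwrite("pics/e.png",cv2.cvtColor(cv2.resize(a[110:260,150:300],(500,500)),cv2.COLOR_RGB2BGR))
E
python3 e.py
```

```text
1.45 [492.5 308.8 118.5] [-0.4  0.3 -0.4]
1.33 [490.7 300.9 117. ] [-0.1 -0.7 -1. ]
1.21 [489.1 293.3 115.1] [0.1 0.6 1. ]
1.09 [487.8 286.  112.5] [ 0.3 -0.4  0.6]
0.97 [486.3 279.  108.7] [-0.3  0.8  0.3]
0.85 [485.  272.5 104.1] [ 0.4 -0.6 -0.9]
0.73 [483.7 266.6  98.8] [-0.1  0.5 -0.7]
0.61 [482.6 261.4  92.8] [-0.1  0.3 -0.3]
0.49 [481.6 256.9  86.3] [ 0.  -0.3  0.1]
0.37 [480.9 253.3  79.3] [ 1.  -0.5  1.2]
0.33 [481.1 252.6  77.5] [ 0.1 -0.2  0.1]
0.27 [480.7 251.1  73.5] [ 0.8 -0.5 -0.7]
0.21 [480.4 249.9  69.7] [ 0.2  0.  -0.8]
0.15 [480.2 249.   65.9] [ 0.3 -0.   0. ]
0.09 [480.1 248.3  62. ] [0.7 0.2 0.5]
0.03 [480.  247.8  58.1] [0.8 0.4 0.8]
12.7667
```

View pics/e.png

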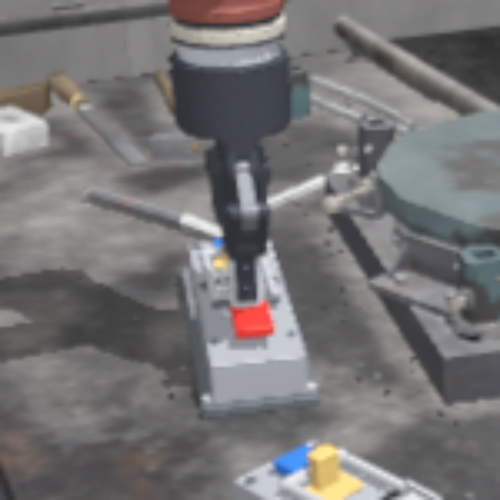

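The lever is down, with the finger at the inner end of the red grip near px (245,300). The force stayed low, so I'll press a little further with force checks, then retreat and look.

```bash
cat > f.py <<'E'
from h import *
move_l(W(-56,62),speed=100)
move_l(W(-66,62),speed=100)
for z in (59,57.5,56.5,55.5,54.5,53.5,52.5):
    move_l(W(-66,z),speed=40);wait(.1)
    o=get_obs();print(z,np.round(o["tcp_pos"],1),np.round(o["wrist_force"],1))
    if o["wrist_force"][2]>8: break
wait(.2)
move_l(W(-66,110),speed=150)
move_l(W(-66,230),speed=200)
wait(.3)
c=wristcam();im=get_image("wrist");a=get_image("side")
cv2.imwrite("pics/f.png",cv2.cvtColor(np.hstack([cv2.resize(a[140:240,180:280],(400,400)),cv2.resize(im[60:330,180:450],(400,400))]),cv2.COLOR_RGB2BGR))
S=get_calibration("side");print(blob(a,"red",(190,130,260,220)))
for th in(0,.1,.3):
    P=leverpt(th,68,4.5);print(th,proj(S,W(P[0],P[2])),proj(c,W(P[0],P[2])))
print(blob(im,"red",(0,0,560,420)),get_obs()["t"])
E
python3 f.py
```

```text
59 [478.3 238.   58.8] [-0.4  0.1  0.6]
57.5 [478.4 238.   57.5] [-0.2 -0.5 -0.1]
56.5 [478.5 238.   56.5] [ 0.5 -0.1  0.2]
55.5 [478.6 238.   56.5] [-1.3 -0.6  5.5]
54.5 [478.6 238.   56.3] [-3.2 -1.5 11.7]
(array([224.77419355, 205.13978495]), array([219, 201,  13,  10,  93], dtype=int32))
0 [[225.27648108 203.37960362]] [[271.72267529 182.51966873]]
0.1 [[225.04884561 200.53255671]] [[272.53859568 184.32710047]]
0.3 [[224.48485735 194.59934754]] [[276.58728542 188.05339105]]
(array([269.51304348, 170.4173913 ]), array([249, 169,  45,  10, 115], dtype=int32)) 16.9333
```

View pics/f.png

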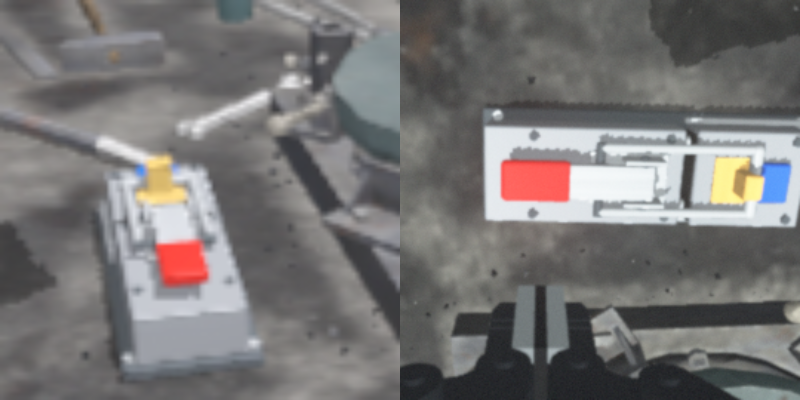

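The wrist crop shows the lever flat, with red at px (535,180). The loop bar is tucked behind the brass post at (757,182), under its lip, and the gap at (690,165) has narrowed. Contact came at z = 56.5 mm, which is exactly flat, and the robot is now clear.

```bash
python3 -c "
from station import *
print(sign_off())"
```

```text
the job is handed in; nothing more can be done
None
```

I latched the open mould and signed the job off at about 17 s: in the last pictures the loop is over the keeper under its lip, the red lever is flat and the halves look drawn together; the judge's verdict was not shown.

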